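Dispense two cans from a gravity lane with its seesaw stop

ROBOT

A 6-joint arm with a two-finger parallel gripper is mounted at the origin on the work surface. World frame = base frame: x ahead of the robot, y to its left, z up, the work surface at z = 0. Lengths are in m, angles in degrees, forces in N, time in s.
With the tool pointing down it reaches from about 0.4 to 0.825 m from the base axis. Payload 7 kg.
Tool frame: the origin (TCP) lies at the very end of the fingers, on their centre line; the grasp point (between the pads) lies r.grip_depth behind it (r.grip_depth is the distance from the TCP to the grasp point, in m); z points along the fingers, y is the direction in which the jaws open and shut (so a half turn about z gives the same grasp; the last joint's range is limited). The gripper opens to 88 mm and grips with 3 to 60 N. Pads are 19 mm wide; open, the fingers measure 130 mm over their backs; the gripper's body (78 mm by 193 mm) begins 47 mm behind the grasp point.
Start: joints at [-46.805, 20.546, 0.682, 0, -70.136, -16.507], TCP at [0.303, -0.603, 0.227] pointing down, gripper open.
Joint ranges: [-176.03, 176.03], [-82.01, 121.73], [-58.28, 71.71], [-173.87, 95.51], [-174.79, -0.11], [-173.66, 173.66]. Speed limits (degrees/s): [136.94, 136.94, 172.46, 180, 180, 180].

INTERFACE

Orientations are given as [roll, pitch, yaw] about the fixed x, y, z axes, in that order (R = Rz(yaw) Ry(pitch) Rx(roll)).
In Python, from plant import r gives the robot as it stands. The module is installed in compiled form; this text tells all that it offers.
- The arm moves only by the tool step_arm, never from a script. Its argument "increments" is a list of rows, each a list of 3 entries, a list of its own where there are three numbers: the shift along the tool's x, y, z in m, then the turn, a rotation vector about the tool's x, y, z in rad, then the closure, from 0 (fully open) to 1 (shut). In form: [[[x, y, z], [wx, wy, wz], grip], ...]. A call has 1 to 10 rows; each row is the pose to reach, as a shift and turn from the pose commanded when the call began, along the tool's axes at that moment; what a row does not reach only later rows make up. A row lasts 1/10 s, in which the tool goes at most 50 mm and 8.59 degrees, less where a joint would pass 70% of its speed; a pose out of reach is approached as far as the arm can. A call with a gripper value outside its range is refused whole. The fingers move at their own pace and stop on an object; "force" is the grip in N (left out, the last holds). Time passes only in rows, so rows that repeat a pose let the fingers close. It gives the time, the measured TCP pose, the force and the opening at its end, in the units of the state.
- r.get_state(): the state, without advancing time (a new reading comes with each control period).
- r.capture(name): name is "scene" or "side" or "wrist"; returns a dict with "color" (480x640x3 uint8, red, green, blue), "intrinsics" (3x3 intrinsics, pixels), "rvec" (rotation vector, rad) and "tvec" (3), from world to camera coordinates, as OpenCV has them; the wrist camera has in their place "T_tool_cam" (4x4, takes a point from camera to tool coordinates, whose origin is the TCP and whose axes are the flange's). Camera axes: x right, y down, z forward; pixel columns grow to the right and rows downward; lengths in m; the calibration is good to about 2 mm. A picture is of the moment at which its call begins: read the wrist's pose just before it. There is no depth.
- r.close_job(): hands the job in, once; it reports no verdict.
The state is a dict: "time_s": time; "joints": joint angles; "qd": joint speeds; "joint_torque": joint torques, N m; "tcp_pos": TCP position; "eef_rot": TCP orientation; "contact_force": force on the tool from outside, world axes, zero at the start; "moment": the same for the moment, N m; "gripper_width": finger opening in m.
Only numpy, scipy, OpenCV 4.12 (cv2) and the standard library are available. Lean on these libraries where they do the work, as an engineer would, in place of code of your own. Each camera call takes 0.05 s, during which the arm holds its last target.

TASK

Set out two blue cans for an order: press the black plate of the blue cans' lane fully down so the yellow gate at the lever's other end lifts and one can rolls down into the pick tray at the low end, let the lever come right back up so the next can moves up to the gate, then press and let up once more for the second can. The third blue can stays waiting behind the closed gate. Touch no can, leave the orange cans' lane alone, and do not disturb the other things on the bench.

Things in the scene. Friction and masses are not known exactly. Their poses are not given: they have to be found in the camera images.
- blue_lane: galvanised gravity can lane on the bench, 126 mm wide, 350 mm long; origin on the bench under its middle, x axis along the lane uphill, y across, z up. Its deck slopes down 0.175 rad towards -x between guides 95 mm apart; the yellow gate holds the cans, and the part beyond it on -x is the pick tray, for two cans. This lane holds the three blue cans. Which side of the bench it stands on varies.
- blue_plate (a point): black ribbed press plate of the seesaw lever, 44 mm along the lane, 70 mm across, 6 mm thick, above the cans; origin at the centre of its top face. Lane frame: x 107, z 176 mm when up; x 121, z 156 mm fully down, so it swings away from the tray as it sinks. Level half-way; tilted 0.14 rad at either end, its tray side lower when up.
- blue_pivot (a point): lever's pivot line, at mid-width of the lane: lane x 43, z 116 mm. The plate's origin moves on an arc of 88 mm about it.
- blue_gate (a point): lower edge of the shut yellow gate, mid-width: lane x -52, z 85 mm. Can centres at rest, lane x and z: in the tray -146, 63 (first) and -94, 72 mm (second); at the gate -22, 85 mm; the next two 30 and 83 mm.
- blue_lever (a joint): seesaw lever of the blue lane, rad: 0 = up, gate shut (sprung); 0.28 = fully down, hard stop. It takes 3 N at first, up to 8 N near the bottom; let go, it springs up. Past 0.24 the gate frees the first can while a tongue risen through the deck holds the next: one can per full press, however long held. After a half press the gate may rest on the can: press again, fully.
- blue_can1: blue drinks can lying across the lane, 53 mm diameter, 90 mm long; origin at its centre, its y axis along the can (it turns as the can rolls). Number 1 from the gate.
- blue_can2: blue drinks can lying across the lane, 53 mm diameter, 90 mm long; origin at its centre, its y axis along the can (it turns as the can rolls). Number 2 from the gate.
- blue_can3: blue drinks can lying across the lane, 53 mm diameter, 90 mm long; origin at its centre, its y axis along the can (it turns as the can rolls). Number 3 from the gate (the one that must stay behind the gate).
- orange_lane: the other lane, the same in every part, which holds three orange cans; to be left alone.
- orange_lever (a joint): seesaw lever of the orange lane, same values; must stay at 0.
- orange_can1: orange drinks can lying across the lane, 53 mm diameter, 90 mm long; origin at its centre, its y axis along the can (it turns as the can rolls). Number 1 from the gate.
- orange_can2: orange drinks can lying across the lane, 53 mm diameter, 90 mm long; origin at its centre, its y axis along the can (it turns as the can rolls). Number 2 from the gate.
- orange_can3: orange drinks can lying across the lane, 53 mm diameter, 90 mm long; origin at its centre, its y axis along the can (it turns as the can rolls). Number 3 from the gate.
- bottle_mid: bystander: green glass bottle, 57 mm diameter, 170 mm tall, standing between the two lanes; origin under its foot.
- bottle_back: bystander: amber glass bottle, 57 mm diameter, 170 mm tall, standing behind the lanes; origin under its foot.
- spare_can: bystander: white can with green bands standing upright, 53 mm diameter, 90 mm tall; origin under its foot.
- tape_roll: bystander: roll of tape lying flat, 100 mm diameter, 48 mm high; origin under its centre.
- safety_knife: bystander: yellow and black safety knife, 150 mm long, 18 mm high; origin under its middle.
- marker: bystander: black marker with red cap, 118 mm long, 15 mm high; origin under its middle.
- clipboard: bystander: clipboard with a blank list, 230 x 165 mm, 16 mm high at the clip; origin under its middle.
- order_box: bystander: open cardboard box, 220 x 160 mm, 100 mm high; origin under its middle.

How it is judged (in metres and radians):
On the way, in this order (a step that is already met when the one before it is completed fails the run):
1. the blue lane's plate is pressed down with the fingers (value of joint blue_lever above 0.22 rad and contact force between the fingers and blue_lever_c0 above 0.8 N), for 0.1 s.
2. one blue can is in the tray, the lever is back up and the second can waits at the gate (x of blue_can1 in the frame of blue_lane between -0.1674 and -0.0814 m and z of blue_can1 in the frame of blue_lane below 0.0839 m and y of blue_can1 in the frame of blue_lane between -0.02 and 0.02 m and value of joint blue_lever below 0.05 rad and x of blue_can2 in the frame of blue_lane between -0.033 and -0.013 m), for 0.2 s.
3. the plate is pressed down again with the fingers (all of step 1), for 0.1 s.
4. the second blue can is in the tray and the lever is back up (x of blue_can2 in the frame of blue_lane between -0.1674 and -0.0814 m and z of blue_can2 in the frame of blue_lane below 0.0839 m and y of blue_can2 in the frame of blue_lane between -0.02 and 0.02 m and value of joint blue_lever below 0.05 rad), for 0.2 s.
At the end, for the whole second after the job is handed in: Blue cans 1 and 2 rest in the pick tray (on the deck within 12 mm, sideways 20 mm); the third blue can waits at the gate (within 10 mm); the blue lever is up (under 0.05 rad); the first orange can is still at its gate (within 10 mm) and the orange lever up (all of step 4 and x of blue_can1 in the frame of blue_lane between -0.1674 and -0.0814 m and z of blue_can1 in the frame of blue_lane below 0.0839 m and y of blue_can1 in the frame of blue_lane between -0.02 and 0.02 m and x of blue_can3 in the frame of blue_lane between -0.033 and -0.013 m and linear speed of each of blue_can1, blue_can2, blue_can3 below 0.02 m/s and x of orange_can1 in the frame of orange_lane between -0.033 and -0.013 m and value of joint orange_lever below 0.05 rad); the robot touches nothing.
It fails at once if the third blue can is let through the gate (x of blue_can3 in the frame of blue_lane below -0.0524 m).
It fails at once if the robot handles a can, or a can is lifted off its deck (contact force between any of the fingers, the arm and blue_can1 above 1 N or contact force between any of the fingers, the arm and blue_can2 above 1 N or contact force between any of the fingers, the arm and blue_can3 above 1 N or contact force between any of the fingers, the arm and orange_can1 above 1 N or contact force between any of the fingers, the arm and orange_can2 above 1 N or contact force between any of the fingers, the arm and orange_can3 above 1 N or z of any of blue_can1, blue_can2, blue_can3 in the frame of blue_lane above 0.135 m or z of any of orange_can1, orange_can2, orange_can3 in the frame of orange_lane above 0.135 m).
It fails at once if the orange lane's lever is worked (value of joint orange_lever above 0.08 rad).
It fails at once if another thing on the bench is pushed away (over 20 mm) or picked up (distance of any of bottle_mid, bottle_back, spare_can, tape_roll, safety_knife, marker, clipboard, order_box from where it was at the start of the episode above 0.02 m).
It fails at once if a bottle or the white can is tipped over (angle between any of bottle_mid, bottle_back, spare_can's own z axis and vertical above 0.5 rad).
It also fails if it takes over 38 s, if anything falls off the work surface, if the arm or the gripper's body presses on something with over 40 N, if the wrist force passes 120 N, or if a joint passes its speed limit or range.

## Working session

There is one attempt and no reset: what is moved stays moved. The work goes in short steps, Python scripts to look and compute and a tool call to move; the robot and the scene stay as the last step left them, time stands still between calls to the robot, and variables do not carry over. Pictures are saved under pics/ and viewed, and the job is handed in when it is done.

Besides the shell and the picture viewer there is one more tool, called as name(argument=value, ...), one argument or row to a line, values as JSON. step_arm: Moves the arm, as the interface text tells. Its arguments: {"type":"object","properties":{"increments":{"type":"array","items":{"type":"array"}},"force":{"type":"number"}},"required":["increments"]}

```bash
mkdir -p pics; python3 - <<'E'
from plant import r
import cv2,pickle
s=r.get_state();print(s)
d={}
for n in("scene","side"):
    c=r.capture(n);d[n]=c;cv2.imwrite(f"pics/{n}0.png",c["color"][:,:,::-1]);print(n,c["intrinsics"],c["rvec"],c["tvec"])
pickle.dump(d,open("c0.pkl","wb"));print(r.grip_depth)
E
```

```text
{'time_s': 0.0, 'joints': array([-4.68052986e+01,  2.05924084e+01,  6.35562129e-01, -2.11651299e-02,
       -7.01342064e+01, -1.65071653e+01]), 'qd': array([-0.03210047, -0.06669115, -0.03557099,  0.00540996,  0.0558237 ,
        0.01807605]), 'joint_torque': array([-1.86363519e-03, -5.82711160e+01,  2.93043995e+01,  6.99663609e+00,
        7.02067206e-03, -1.62235733e-04]), 'tcp_pos': array([ 0.30294042, -0.60267951,  0.22562198]), 'eef_rot': array([ 1.79907046e+02, -6.79741805e-03, -1.53319666e+02]), 'contact_force': array([-0.29508191, -0.22235292,  0.71870871]), 'moment': array([ 0.02485627, -0.00397511, -0.03786496]), 'gripper_width': 0.08789110852026455}
scene [[568.34220467   0.         312.82354693]
 [  0.         568.34220467 242.14632007]
 [  0.           0.           1.        ]] [ 1.58657235  1.95020508 -0.7925611 ] [ 0.10331414 -0.28805093  1.8084383 ]
side [[594.67607583   0.         320.77589201]
 [  0.         594.67607583 246.52469405]
 [  0.           0.           1.        ]] [ 1.06462822 -2.38667617  1.07375383] [0.37425376 0.37568921 1.27264745]
0.0188
```

View pics/scene0.png

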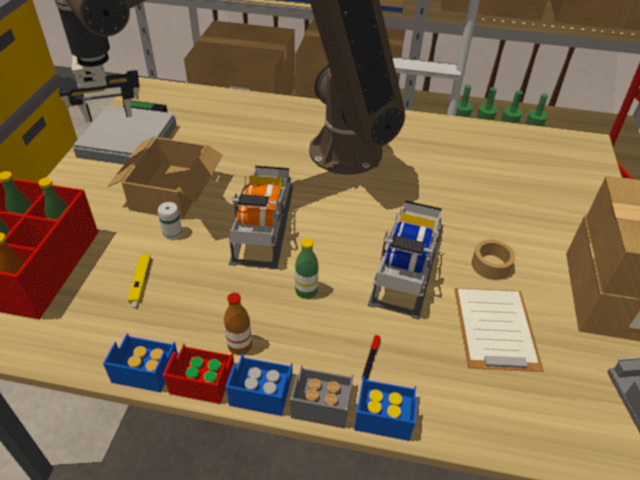

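View pics/side0.png

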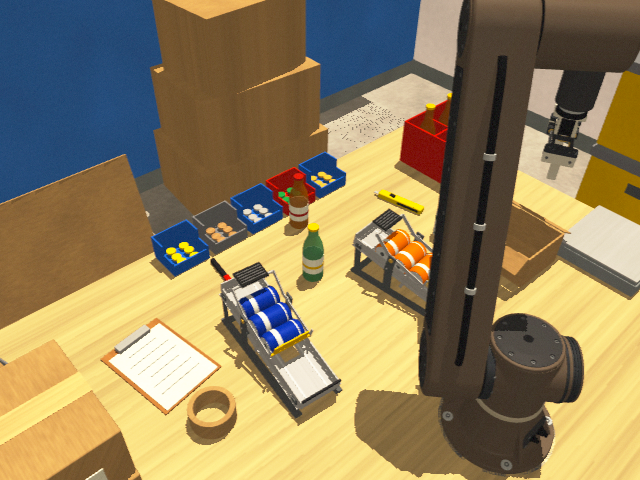

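The blue lane stands on the +y side: blue cans around (410,245) in the scene view and (270,320) in the side view, with the tray facing the robot. The next step is to zoom in on the plate and gate.

```bash
python3 - <<'E'
import cv2,pickle,numpy as np
d=pickle.load(open("c0.pkl","rb"))
a=cv2.resize(d["scene"]["color"][190:320,350:460,::-1],None,fx=4.5,fy=4.5,interpolation=cv2.INTER_CUBIC)
b=cv2.resize(d["side"]["color"][255:415,210:350,::-1],None,fx=3.7,fy=3.7,interpolation=cv2.INTER_CUBIC)
cv2.imwrite("pics/za.png",a);cv2.imwrite("pics/zb.png",b)
E
```

```text
(no output)
```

View pics/za.png

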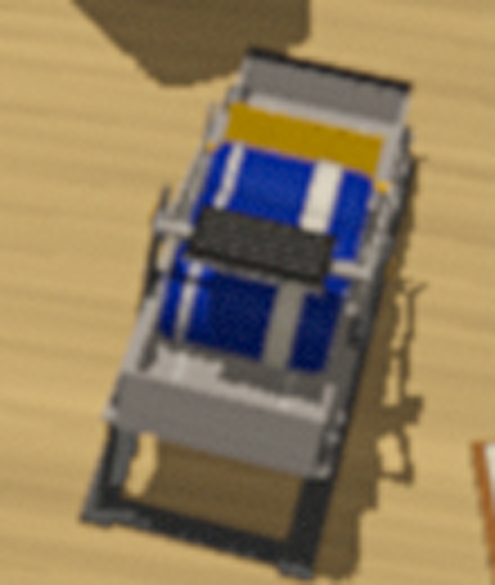

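View pics/zb.png

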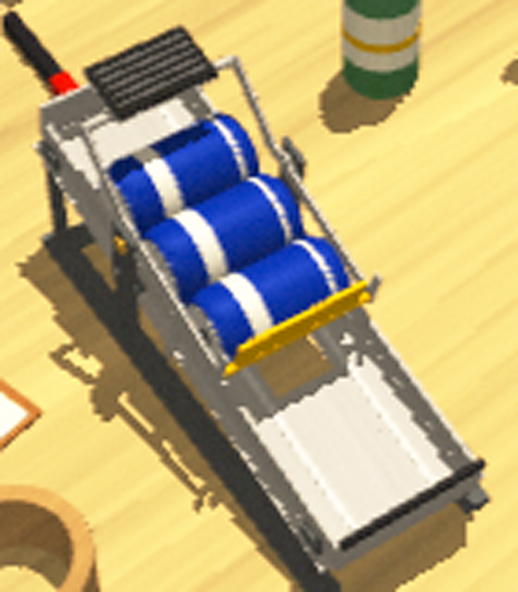

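```bash
cat >h.py <<'E'
import cv2,numpy as np
def P(c):
    R=cv2.Rodrigues(np.array(c["rvec"]))[0];return R,np.array(c["tvec"]).ravel(),np.array(c["intrinsics"])
def ray(c,uv):
    R,t,K=P(c);return -R.T@t,R.T@np.linalg.inv(K)@np.array([*uv,1.])
def onz(c,uv,z):
    o,d=ray(c,uv);return o+d*(z-o[2])/d[2]
def tri(c1,u1,c2,u2):
    M=[np.c_[c["intrinsics"]@P(c)[0],c["intrinsics"]@P(c)[1]] for c in(c1,c2)]
    X=cv2.triangulatePoints(M[0],M[1],np.array(u1,float).reshape(2,1),np.array(u2,float).reshape(2,1)).ravel();return X[:3]/X[3]
def proj(c,X):
    return cv2.projectPoints(np.array(X,float).reshape(-1,3),np.array(c["rvec"]),np.array(c["tvec"]),np.array(c["intrinsics"]),None)[0].reshape(-1,2)
E
python3 - <<'E'
from h import *;import pickle
d=pickle.load(open("c0.pkl","rb"));A,B=d["scene"],d["side"]
for c in (A,B): print("cam",ray(c,(320,240))[0])
a=lambda x,y:(x/4.5+350-.4,y/4.5+190-.4); b=lambda x,y:(x/3.7+210-.4,y/3.7+255-.4)
print("plate",tri(A,a(265,240),B,b(152,70)))
pc=[onz(B,b(*p),z) for p,z in zip([(86,71),(180,28),(217,72),(126,113)],[.179,.179,.173,.173])]
for p in pc: print(np.round(p,4))
print("side plate mean",np.mean(pc,0))
pa=[onz(A,a(*p),z) for p,z in zip([(205,207),(335,237),(330,274),(190,243)],[.173,.173,.179,.179])]
for p in pa: print(np.round(p,4))
print("scene mean",np.mean(pa,0))
g=[onz(B,b(*p),.085) for p in [(228,372),(368,293)]];print("gate",g,np.mean(g,0))
# tray low-end black bar, feet
print("bar", [onz(B,b(*p),.06) for p in [(343,545),(483,462)]])
print("feet up-end scene", [onz(A,a(*p),0.0) for p in [(85,520),(308,578)]])
E
```

```text
cam [1.48030032 0.16936177 1.06963722]
cam [-0.24891314  0.75849871  1.12408263]
plate [0.555021   0.21928316 0.17806248]
[0.58  0.25  0.179]
[0.5724 0.1837 0.179 ]
[0.5316 0.1872 0.173 ]
[0.5403 0.25   0.173 ]
side plate mean [0.55606198 0.21773229 0.176     ]
[0.5328 0.1884 0.173 ]
[0.5404 0.2541 0.173 ]
[0.5731 0.2527 0.179 ]
[0.5664 0.1834 0.179 ]
scene mean [0.55315772 0.21964299 0.176     ]
gate [array([0.40395921, 0.28558519, 0.085     ]), array([0.39411446, 0.18476828, 0.085     ])] [0.39903683 0.23517674 0.085     ]
bar [array([0.28299997, 0.30166717, 0.06      ]), array([0.27107995, 0.20453215, 0.06      ])]
feet up-end scene [array([0.60454697, 0.15191482, 0.        ]), array([0.6184672 , 0.27164413, 0.        ])]
```

```bash
cat >>h.py <<'E'
from scipy.spatial.transform import Rotation as Ro
def delta(s,pos,yaw,roll=180):
    R=Ro.from_euler('xyz',s["eef_rot"],degrees=True);T=Ro.from_euler('xyz',[roll,0,yaw],degrees=True)
    print("shift",np.round(R.inv().apply(np.array(pos)-s["tcp_pos"]),4),"turn",np.round((R.inv()*T).as_rotvec(),4))
E
python3 - <<'E'
from h import *;from plant import r
s=r.get_state()
delta(s,[0.35,-0.45,.30],173.6);delta(s,[0.559,0.218,.30],173.6)
E
```

```text
shift [-0.1106  0.1154 -0.0741] turn [ 0.0014 -0.0006  0.5774]
shift [-0.5973  0.6184 -0.0734] turn [ 0.0014 -0.0006  0.5774]
```

step_arm(
  increments=[
    [[0,0,-0.04],[0,0,0],1],
    [[0,0,-0.075],[0,0,0],1],
    [[-0.03,0.03,-0.075],[0,0,0.1],1],
    [[-0.065,0.065,-0.075],[0,0,0.2],1],
    [[-0.1,0.1,-0.075],[0,0,0.3],1],
    [[-0.135,0.135,-0.075],[0,0,0.4],1],
    [[-0.17,0.17,-0.075],[0,0,0.5],1],
    [[-0.2,0.21,-0.075],[0,0,0.577],1],
    [[-0.235,0.245,-0.075],[0,0,0.577],1],
    [[-0.27,0.28,-0.075],[0,0,0.577],1],
  ],
  force=20,
)

```text
time_s: 1.1
tcp_pos: [0.4184, -0.2297, 0.3016]
eef_rot: [180.0, 0.0, 173.6]
contact_force: [1.7, 0.3, -0.6]
gripper_width: 0.0133
```

```bash
python3 - <<'E'
from h import *;from plant import r
s=r.get_state();print(s["tcp_pos"],s["eef_rot"],s["joints"],s["gripper_width"])
delta(s,[0.559,0.218,.30],173.6)
E
```

```text
[ 0.41843804 -0.22970417  0.30160602] [1.79990746e+02 1.89685068e-02 1.73605346e+02] [-5.08115381e+00 -1.01069133e+00 -1.60927717e+01 -9.13230146e-03
 -7.48987442e+01 -9.13111211e+01] 0.013333902411541736
shift [-0.0898  0.4606  0.0017] turn [0.0002 0.0003 0.0001]
```

step_arm(
  increments=[
    [[-0.01,0.045,0],[0,0,0],1],
    [[-0.02,0.09,0],[0,0,0],1],
    [[-0.03,0.135,0],[0,0,0],1],
    [[-0.04,0.18,0],[0,0,0],1],
    [[-0.05,0.225,0],[0,0,0],1],
    [[-0.06,0.27,0],[0,0,0],1],
    [[-0.07,0.315,0],[0,0,0],1],
    [[-0.075,0.36,0],[0,0,0],1],
    [[-0.085,0.4,0],[0,0,0],1],
    [[-0.09,0.43,0],[0,0,0],1],
  ],
)

```text
time_s: 2.1
tcp_pos: [0.5561, 0.1881, 0.3009]
eef_rot: [-180.0, -0.0, 173.7]
contact_force: [0.8, -0.5, -0.1]
gripper_width: 0.0006
```

step_arm(
  increments=[
    [[0,0.03,0],[0,0,0],1],
    [[0,0.03,0],[0,0,0],1],
    [[0,0.03,0],[0,0,0],1],
  ],
)

```text
time_s: 2.4
tcp_pos: [0.5588, 0.2161, 0.3007]
eef_rot: [-179.9, -0.1, 173.7]
contact_force: [-0.5, -0.6, -0.2]
gripper_width: 0.0005
```

```bash
python3 - <<'E'
from h import *;from plant import r
s=r.get_state();print(s["time_s"],s["tcp_pos"],s["eef_rot"],s["joints"],s["contact_force"])
delta(s,[0.559,0.218,.19],173.6)
for n in("scene","side","wrist"):
    c=r.capture(n);cv2.imwrite(f"pics/{n}1.png",c["color"][:,:,::-1])
    if n!="wrist": print(n,proj(c,[s["tcp_pos"],[.569,.2175,.17]]))
    else:print(c["T_tool_cam"])
a=cv2.imread("pics/scene1.png")[150:330,340:480];b=cv2.imread("pics/side1.png")[200:415,180:350]
cv2.imwrite("pics/m1.png",np.hstack([cv2.resize(a,(420,540)),cv2.resize(b,(380,540))]))
E
```

```text
2.4 [0.55878596 0.21606774 0.30071935] [-1.79939010e+02 -7.11279576e-02  1.73698546e+02] [ 3.98058309e+01  1.12964303e+01 -2.42355354e+00 -9.23275519e-03
 -7.63732816e+01 -1.36105064e+02] [-0.52475373 -0.64389567 -0.24171588]
shift [-1.000e-04  2.100e-03  1.107e-01] turn [-0.0011 -0.0012  0.0017]
scene [[414.756791   202.01232554]
 [406.52697219 249.60602549]]
side [[247.05000156 230.83997842]
 [247.63129809 272.52518781]]
[[-1.82565466e-04 -9.63204126e-01 -2.68770865e-01  7.21002864e-02]
 [ 9.99999801e-01 -3.38284038e-04  5.33060576e-04  1.35019985e-03]
 [-6.04367040e-04 -2.68770714e-01  9.63203996e-01 -1.59116690e-01]
 [ 0.00000000e+00  0.00000000e+00  0.00000000e+00  1.00000000e+00]]
```

View pics/m1.png

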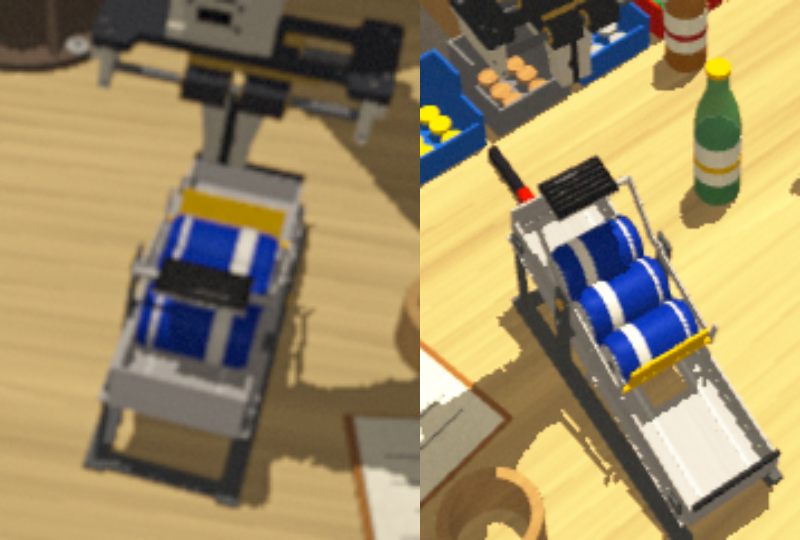

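View pics/wrist1.png

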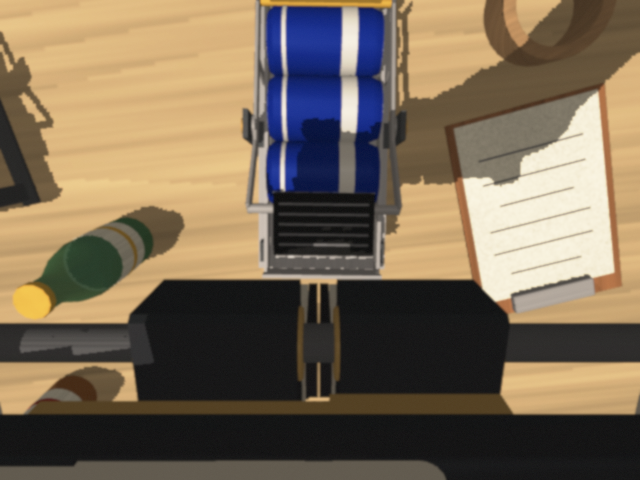

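The wrist view shows the plate spanning about x 275–375, y 193–255, aligned with the jaws. I'll cross-check its position from this view.

```bash
python3 - <<'E'
from h import *;from plant import r
s=r.get_state();c=r.capture("wrist");K=c["intrinsics"];T=c["T_tool_cam"]
R=Ro.from_euler('xyz',s["eef_rot"],degrees=True).as_matrix()
def f(uv,z):
    o=R@T[:3,3]+s["tcp_pos"];d=R@T[:3,:3]@np.linalg.inv(K)@np.array([*uv,1.]);return o+d*(z-o[2])/d[2]
P_=[f(p,z) for p,z in [((276,193),.173),((374,193),.173),((375,254),.179),((274,254),.179)]]
print(np.round(P_,4),np.mean(P_,0))
E
```

```text
[[0.5319 0.1901 0.173 ]
 [0.5394 0.257  0.173 ]
 [0.5814 0.2537 0.179 ]
 [0.5734 0.1835 0.179 ]] [0.55653817 0.22108942 0.176     ]
```

step_arm(
  increments=[
    [[-0.007,0.003,0.04],[0,0,0],1],
    [[-0.007,0.003,0.075],[0,0,0],1],
    [[-0.007,0.003,0.1],[0,0,0],1],
    [[-0.007,0.003,0.11],[0,0,0],1],
    [[-0.007,0.003,0.11],[0,0,0],1],
  ],
)

```text
time_s: 3.1
tcp_pos: [0.566, 0.2168, 0.1908]
eef_rot: [-179.9, -0.1, 173.6]
contact_force: [0.5, -0.4, 0.1]
gripper_width: -0.0
```

step_arm(
  increments=[
    [[0,0,0.006],[0,0,0],1],
    [[0,0,0.012],[0,0,0],1],
    [[0,0,0.018],[0,0,0],1],
    [[0,0,0.022],[0,0,0],1],
    [[0,0,0.026],[0,0,0],1],
    [[0,0,0.026],[0,0,0],1],
  ],
)

```text
time_s: 3.7
tcp_pos: [0.5675, 0.2182, 0.1661]
eef_rot: [179.9, 0.1, 173.6]
contact_force: [3.5, 0.3, 3.8]
gripper_width: 0.0006
```

step_arm(
  increments=[
    [[-0.001,0,0.004],[0,0,0],1],
    [[-0.002,0,0.008],[0,0,0],1],
    [[-0.003,0,0.011],[0,0,0],1],
    [[-0.003,0,0.012],[0,0,0],1],
    [[-0.003,0,0.012],[0,0,0],1],
  ],
)

```text
time_s: 4.2
tcp_pos: [0.5729, 0.2178, 0.1566]
eef_rot: [179.9, 0.4, 173.7]
contact_force: [8.4, -3.9, 11.4]
gripper_width: 0.0004
```

```bash
cat >look.py <<'E'
from h import *;from plant import r;import sys
k=sys.argv[1]
s=r.get_state();print(s["time_s"],s["tcp_pos"],s["contact_force"])
for n in("scene","side"):
    c=r.capture(n);cv2.imwrite(f"pics/{n}{k}.png",c["color"][:,:,::-1])
a=cv2.imread(f"pics/scene{k}.png")[150:330,340:480];b=cv2.imread(f"pics/side{k}.png")[200:415,180:350]
cv2.imwrite(f"pics/m{k}.png",np.hstack([cv2.resize(a,(380,500)),cv2.resize(b,(400,500))]))
E
python3 look.py 2
```

```text
4.2 [0.57285282 0.21778898 0.15660229] [ 8.4486426  -3.90030993 11.37450771]
```

View pics/m2.png

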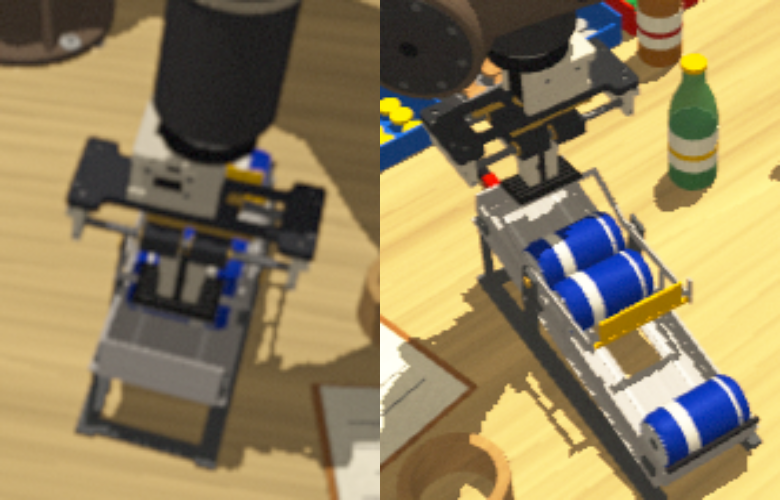

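The gate is up and can 1 sits at the low end of the tray, around (695,425) in the composite. Now I'll let the lever up along the same arc.

step_arm(
  increments=[
    [[0.002,0,-0.006],[0,0,0],1],
    [[0.003,0,-0.012],[0,0,0],1],
    [[0.004,0,-0.02],[0,0,0],1],
    [[0.004,0,-0.03],[0,0,0],1],
    [[0.004,0,-0.04],[0,0,0],1],
    [[0.004,0,-0.045],[0,0,0],1],
    [[0.004,0,-0.045],[0,0,0],1],
    [[0.004,0,-0.045],[0,0,0],1],
    [[0.004,0,-0.045],[0,0,0],1],
    [[0.004,0,-0.045],[0,0,0],1],
  ],
)

```text
time_s: 5.3
tcp_pos: [0.5652, 0.2177, 0.1981]
eef_rot: [-180.0, -0.0, 173.6]
contact_force: [-0.8, 0.6, 0.6]
gripper_width: 0.0003
```

step_arm(
  increments=[
    [[0,0,0],[0,0,0],1],
    [[0,0,0],[0,0,0],1],
    [[0,0,0],[0,0,0],1],
    [[0,0,0],[0,0,0],1],
    [[0,0,0],[0,0,0],1],
  ],
)

```text
time_s: 5.8
tcp_pos: [0.5654, 0.2178, 0.1986]
eef_rot: [180.0, 0.0, 173.6]
contact_force: [-0.0, -0.4, 0.5]
gripper_width: 0.0001
```

```bash
python3 look.py 3
```

```text
5.8 [0.56540814 0.21784761 0.19856078] [-0.00955785 -0.35147138  0.51873799]
```

View pics/m3.png

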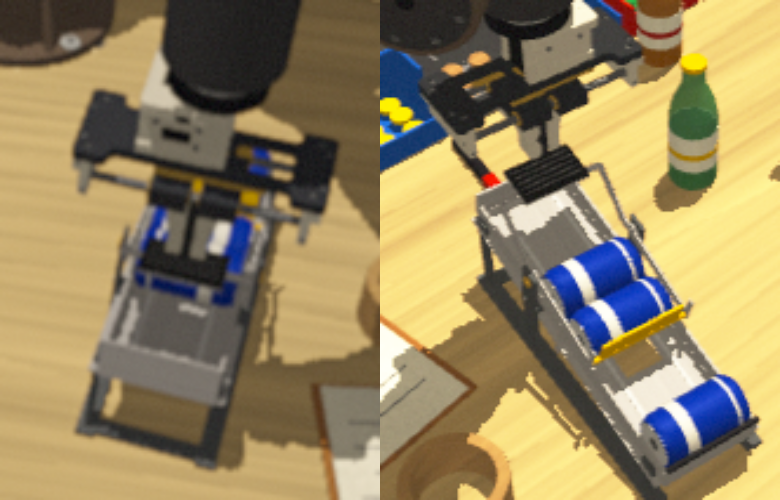

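```bash
cat >chk.py <<'E'
from h import *;import sys
for k in sys.argv[1:]:
    im=cv2.imread(f"pics/side{k}.png")[250:420,210:350];h=cv2.cvtColor(im,cv2.COLOR_BGR2HSV)
    y=cv2.inRange(h,(20,180,100),(30,255,255));y[:70]=0;y[120:]=0
    n,l,st,ce=cv2.connectedComponentsWithStats(y);i=1+st[1:,4].argmax();print(k,"gate",st[i],ce[i].round(1))
    b=cv2.inRange(h,(112,150,60),(125,255,255));n,l,st,ce=cv2.connectedComponentsWithStats(b)
    print([(s.tolist(),c.round(0).tolist()) for s,c in zip(st[1:],ce[1:]) if s[4]>80])
E
python3 chk.py 0 2 3
```

```text
0 gate [ 61  81  39  25 236] [80.4 92.9]
[([58, 36, 36, 47, 156], [77.0, 59.0]), ([41, 38, 48, 55, 920], [66.0, 65.0]), ([30, 47, 38, 54, 472], [49.0, 74.0])]
2 gate [ 61  71  40  29 387] [80.1 84.8]
[([62, 41, 24, 36, 108], [75.0, 57.0]), ([45, 43, 37, 42, 655], [64.0, 63.0]), ([32, 53, 29, 39, 321], [47.0, 71.0]), ([96, 113, 26, 29, 385], [110.0, 126.0]), ([83, 125, 18, 26, 204], [92.0, 136.0])]
3 gate [ 61  81  39  25 237] [80.4 92.9]
[([70, 52, 24, 31, 106], [82.0, 66.0]), ([53, 54, 36, 39, 622], [71.0, 72.0]), ([40, 64, 28, 37, 322], [54.0, 81.0]), ([96, 113, 26, 29, 388], [110.0, 126.0]), ([83, 125, 18, 25, 197], [92.0, 136.0])]
```

The gate is back exactly at its shut position (centroid 80.4, 92.9, same as at the start). Can 2 has moved up to it, so I'll press again.

step_arm(
  increments=[
    [[0,0,0.012],[0,0,0],1],
    [[0,0,0.02],[0,0,0],1],
    [[0,0,0.026],[0,0,0],1],
    [[-0.001,0,0.031],[0,0,0],1],
    [[-0.002,0,0.036],[0,0,0],1],
    [[-0.004,0,0.041],[0,0,0],1],
    [[-0.004,0,0.045],[0,0,0],1],
    [[-0.004,0,0.045],[0,0,0],1],
    [[-0.004,0,0.045],[0,0,0],1],
    [[-0.004,0,0.045],[0,0,0],1],
  ],
)

```text
time_s: 6.9
tcp_pos: [0.5728, 0.2178, 0.1565]
eef_rot: [179.9, 0.4, 173.7]
contact_force: [6.5, -3.9, 12.9]
gripper_width: 0.0002
```

```bash
python3 look.py 4
```

```text
6.9 [0.57275169 0.21777932 0.15653688] [ 6.54188623 -3.86287242 12.88887869]
```

View pics/m4.png

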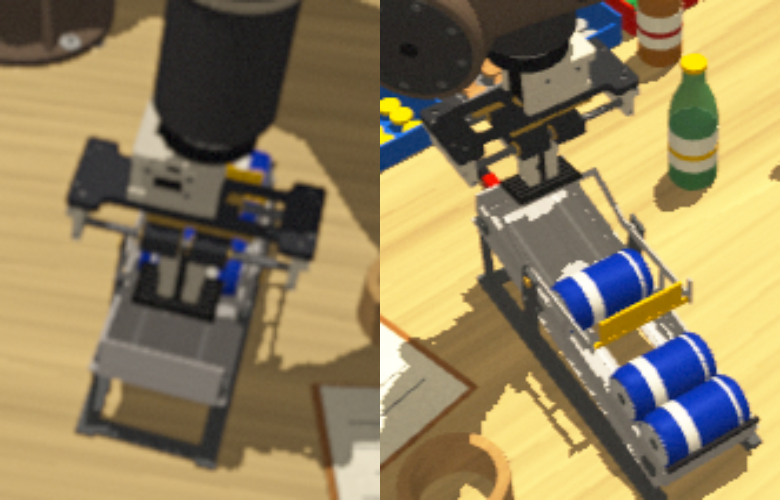

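Cans 1 and 2 are both in the tray, and can 3 is held by the tongue. I'll release and back off high.

step_arm(
  increments=[
    [[0.002,0,-0.006],[0,0,0],1],
    [[0.003,0,-0.012],[0,0,0],1],
    [[0.004,0,-0.02],[0,0,0],1],
    [[0.004,0,-0.03],[0,0,0],1],
    [[0.004,0,-0.045],[0,0,0],1],
    [[0.004,0,-0.07],[0,0,0],1],
    [[0.004,0,-0.1],[0,0,0],1],
    [[0.004,0,-0.12],[0,0,0],1],
    [[0.004,0,-0.12],[0,0,0],1],
    [[0.004,0,-0.12],[0,0,0],1],
  ],
)

```text
time_s: 8.0
tcp_pos: [0.565, 0.2178, 0.2736]
eef_rot: [180.0, -0.0, 173.6]
contact_force: [0.4, -0.3, -1.1]
gripper_width: -0.0
```

step_arm(
  increments=[
    [[0,0,0],[0,0,0],1],
    [[0,0,0],[0,0,0],1],
    [[0,0,0],[0,0,0],1],
    [[0,0,0],[0,0,0],1],
    [[0,0,0],[0,0,0],1],
    [[0,0,0],[0,0,0],1],
    [[0,0,0],[0,0,0],1],
    [[0,0,0],[0,0,0],1],
  ],
)

```text
time_s: 8.8
tcp_pos: [0.5654, 0.2178, 0.2736]
eef_rot: [180.0, 0.0, 173.6]
contact_force: [-1.3, 1.2, 0.2]
gripper_width: 0.0003
```

```bash
python3 look.py 5; python3 chk.py 0 3 5
```

```text
8.8 [0.56541171 0.2178238  0.27357549] [-1.31652424  1.16645393  0.20592284]
0 gate [ 61  81  39  25 236] [80.4 92.9]
[([58, 36, 36, 47, 156], [77.0, 59.0]), ([41, 38, 48, 55, 920], [66.0, 65.0]), ([30, 47, 38, 54, 472], [49.0, 74.0])]
3 gate [ 61  81  39  25 237] [80.4 92.9]
[([70, 52, 24, 31, 106], [82.0, 66.0]), ([53, 54, 36, 39, 622], [71.0, 72.0]), ([40, 64, 28, 37, 322], [54.0, 81.0]), ([96, 113, 26, 29, 388], [110.0, 126.0]), ([83, 125, 18, 25, 197], [92.0, 136.0])]
5 gate [ 61  81  39  25 236] [80.3 92.9]
[([65, 71, 25, 21, 281], [78.0, 81.0]), ([52, 82, 17, 19, 142], [60.0, 90.0]), ([99, 93, 28, 38, 121], [115.0, 111.0]), ([82, 95, 40, 47, 781], [103.0, 117.0]), ([69, 106, 32, 45, 408], [86.0, 127.0])]
```

View pics/side5.png

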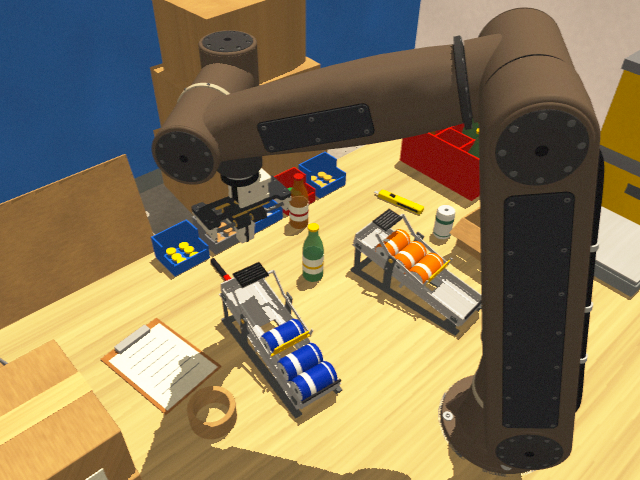

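View pics/scene5.png

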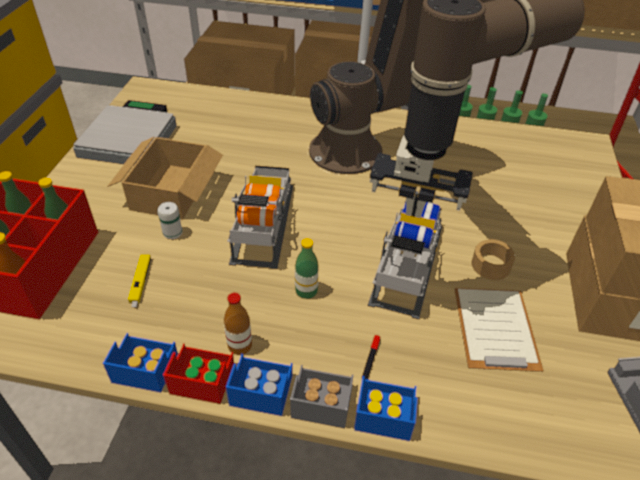

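The side view shows two blue cans in the tray at about (300,360) and (316,380), and the third at the shut gate at (283,333). The orange lane and the bystanders are unchanged.

```bash
python3 - <<'E'
from plant import r
print(r.close_job())
E
```

```text
the job is handed in; nothing more can be done
None
```

I set out the two blue cans with two full presses of the blue lane's plate, letting the lever right up after each, and handed in at about 9 s of the 38 s allowed. Handing in reports no verdict.

- **Presses:** both bottomed out at TCP z 0.157 m, against an expected 0.156 m, with about 11–13 N of vertical force. The three camera estimates of the plate's position agreed within about 4 mm.
- **Gate and lever:** after each release the gate was back at its starting pixel position to within 0.1 px, so the lever is up. I did not read the lever angle directly.
- **Cans:** the last pictures show cans 1 and 2 in the pick tray and can 3 at the shut gate. I judged their positions from the pictures and did not work out lane coordinates.
- **Everything else:** in the last pictures, by eye, the orange lane and the other things on the bench look as they were. The gripper hung clear of the lane at z 0.27 m.

No check failed or disagreed.

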